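# Clear the scale's pan and load the check weight

## Task

The scale is to be checked, but measuring cups have been left on its pan. First clear the pan by nesting the cups in size order in the largest one, which stays on the bench: the medium cup inside the large and the small inside the medium, each upright and right down on the floor of the next. Then take the 500 g weight, the largest of the three in the open case, and stand it upright at the centre of the empty pan; set things down rather than dropping them, and leave the bottle, the book and the other weights as they are.

Things in the scene. Friction and masses are not known exactly. Their poses are not given: they have to be found in the camera images.
- measure_large: Largest stainless measuring cup with an upright handle, standing on the bench; about 0.26 kg. Straight and round, 100 mm outside diameter, 75 mm high, wall and floor 3 mm thick (inside diameter 94 mm), open top. The handle strip is on the outside of the wall at +x (its outer face 54 mm from the axis). Origin: centre of the underside, z up. Handle pointing anywhere.
- large_grip (a point): Centre of the large cup's wooden grip sleeve, 52 mm from the cup's axis along its +x and 110 mm above its underside; axes as the cup's. The sleeve is 12 mm thick along x (radially), 18 mm along y, 62 mm tall; it stands on the handle strip (4 x 14 mm, from 15 to 145 mm above the underside), and a thin eye on top ends at 158 mm.
- measure_medium: Medium stainless measuring cup with an upright handle, standing on the scale's pan; about 0.16 kg. Straight and round, 72 mm outside diameter, 64 mm high, wall and floor 3 mm thick (inside diameter 66 mm), open top. The handle strip is on the outside of the wall at +x (its outer face 40 mm from the axis). Origin: centre of the underside, z up. On either half of the pan, handle pointing anywhere.
- medium_grip (a point): Centre of the medium cup's wooden grip sleeve, 38 mm from the cup's axis along its +x and 110 mm above its underside; axes as the cup's. The sleeve is 12 mm thick along x (radially), 18 mm along y, 62 mm tall; it stands on the handle strip (4 x 14 mm, from 15 to 145 mm above the underside), and a thin eye on top ends at 158 mm.
- measure_small: Small stainless measuring cup with an upright handle, standing on the scale's pan; about 0.09 kg. Straight and round, 48 mm outside diameter, 52 mm high, wall and floor 3 mm thick (inside diameter 42 mm), open top. The handle strip is on the outside of the wall at +x (its outer face 28 mm from the axis). Origin: centre of the underside, z up. On either half of the pan, handle pointing anywhere.
- small_grip (a point): Centre of the small cup's wooden grip sleeve, 26 mm from the cup's axis along its +x and 110 mm above its underside; axes as the cup's. The sleeve is 12 mm thick along x (radially), 18 mm along y, 62 mm tall; it stands on the handle strip (4 x 14 mm, from 15 to 145 mm above the underside), and a thin eye on top ends at 158 mm.
- weight_500: 500 g stainless check weight, the largest of the three in the case: round body 38 mm diameter from z = 0 to 48 mm, then a narrow neck and a knob 28 mm across, top at z = 68 mm. It stands in the middle hole of the case, 15 mm deep in it. Origin: centre of the underside, z up.
- weight_200: 200 g weight, 29 mm diameter, 55 mm high, in the case 72 mm from the 500 g weight on the case's -x side. Leave it. Origin: centre of the underside.
- weight_100: 100 g weight, 23 mm diameter, 46 mm high, in the case 72 mm from the 500 g weight on the case's +x side. Leave it. Origin: centre of the underside.
- case: Open wooden weight case, fixed, 250 mm (its x) by 130 mm (its y), rim at z = 55 mm, lined with a blue block with its top at z = 45 mm and three holes 15 mm deep at x = -72, 0 and 72 mm, y = 0. Its open lid (250 mm wide) stands up from the -y rim, leaning 15 degrees outwards, top at z = 181 mm. Origin: centre of the underside.
- scale: Counter scale, fixed, 300 mm (x) by 270 mm (y), teal housing, sloping keypad and display on the -x side. Its flat dark steel pan is 200 mm (x) by 260 mm (y), centred 30 mm to +x of the origin, top at z = 100 mm; the pan does not sink. Origin: centre of the underside.
- pan_centre (a point): Centre of the top face of the scale's pan; axes as the scale's.
- water_bottle: Closed clear bottle of water, 60 mm diameter, 140 mm high, standing on the bench. Leave it. Origin: centre of the underside.
- register: Dark red book, 205 x 145 x 28 mm, with a pen on it, lying on the bench. Leave it. Origin: centre of the underside.

How it is judged (in metres and radians):
On the way, in this order (a step that is already met when the one before it is completed fails the run):
1. the pan is clear: the small cup stands down inside the medium one and that inside the large one on the bench, while the 500 g weight is not yet on the scale (z of measure_medium in the frame of measure_large between 0 and 0.008 m and horizontal distance between measure_medium and measure_large below 0.015 m and angle between each of measure_medium, measure_small, measure_large's own z axis and vertical below 0.1 rad and z of measure_small in the frame of measure_medium between 0 and 0.008 m and horizontal distance between measure_small and measure_medium below 0.015 m and height (world z) of measure_large below 0.006 m and contact force between each of measure_large, measure_medium, measure_small, weight_500 and scale below 0.1 N and horizontal distance between weight_500 and pan_centre above 0.15 m), for 0.2 s.
2. the 500 g weight stands upright at the centre of the pan, let go (horizontal distance between weight_500 and pan_centre below 0.025 m and z of weight_500 in the frame of pan_centre between -0.004 and 0.004 m and angle between weight_500's own z axis and vertical below 0.08 rad and contact force between weight_500 and the fingers below 0.1 N and linear speed of weight_500 below 0.02 m/s), for 0.2 s.
At the end, for the whole second after the job is handed in: Large cup upright on the bench; medium on its floor, small on the medium's floor (within 5 mm of each floor, axes within 15 mm, tilt under 0.1 rad); 500 g weight upright (under 0.08 rad) on the pan within 25 mm of its centre; all released and at rest (all of step 2 and z of measure_medium in the frame of measure_large between 0 and 0.008 m and horizontal distance between measure_medium and measure_large below 0.015 m and angle between each of measure_medium, measure_small, measure_large's own z axis and vertical below 0.1 rad and z of measure_small in the frame of measure_medium between 0 and 0.008 m and horizontal distance between measure_small and measure_medium below 0.015 m and height (world z) of measure_large below 0.006 m and contact force between each of measure_large, measure_medium, measure_small and scale below 0.1 N and linear speed of each of measure_large, measure_medium, measure_small below 0.02 m/s and contact force between each of measure_large, measure_medium, measure_small and the fingers below 0.1 N); the robot touches nothing.
It fails at once if the bottle, the book or one of the other weights is moved (more than 30 mm, or 15 mm for a weight) or tipped (distance of any of water_bottle, register from where it was at the start of the episode above 0.03 m or distance of any of weight_200, weight_100 from where it was at the start of the episode above 0.015 m or angle between any of water_bottle, register, weight_200, weight_100's own z axis and vertical above 0.3 rad).
It fails at once if the 500 g weight, the medium or the small cup is let fall or sent flying (over 0.5 m/s with the fingers on neither it nor a larger cup that may carry it: a drop of over a centimetre) ((contact force between weight_500 and the fingers below 0.05 N and linear speed of weight_500 above 0.5 m/s) or (contact force between each of measure_medium, measure_large and the fingers below 0.05 N and linear speed of measure_medium above 0.5 m/s) or (contact force between each of measure_small, measure_medium, measure_large and the fingers below 0.05 N and linear speed of measure_small above 0.5 m/s)).
It also fails if it takes over 72 s, if anything falls off the work surface, if the arm or the gripper's body presses on something with over 40 N, if the wrist force passes 120 N, or if a joint passes its speed limit or range.

## Robot

A 6-joint arm with a two-finger parallel gripper is mounted at the origin on the work surface. World frame = base frame: x ahead of the robot, y to its left, z up, the work surface at z = 0. Lengths are in mm, angles in rad, forces in N, time in s.
With the tool pointing down it reaches from about 250 to 850 mm from the base axis. Payload 12.5 kg.
Tool frame: the origin (TCP) lies at the very end of the fingers, on their centre line; the grasp point (between the pads) lies 19 mm behind it (manip.grasp_offset is the z of the grasp point in the tool frame, in mm); z points along the fingers, y is the line along which they close (so a half turn about z gives the same grasp; the last joint's range is limited). The gripper opens to 93 mm and grips with 3 to 60 N. Pads are 15 mm wide; open, the fingers measure 128 mm over their backs; the gripper's body (75 mm by 188 mm) begins 65 mm behind the grasp point.
Start: joints at [-1.232, 0.351, 1.652, -0, 1.139, -0.085], TCP at [226.192, -501.32, 218.633] pointing down, gripper open.
Joint ranges: [-2.75, 2.75], [-0.79, 2.1], [0.01, 2.65], [-1.57, 4.71], [0.07, 3.14], [-2.87, 2.87]. Speed limits (rad/s): [2.22, 2.22, 2.79, 3.14, 3.14, 3.14].

## Interface

Orientations are given as a unit quaternion [w, x, y, z].
In Python, from rig import manip gives the robot as it stands.
- The arm moves only by the tool step_arm, never from a script. Its argument "moves" is a list that holds one entry, the list of rows, each a list of 7 numbers: the shift along the tool's x, y, z in units of 0.05 m (1.0 is 0.05 m), then the turn, a rotation vector about the tool's x, y, z in units of 0.12 rad (1.0 is 0.12 rad), then the opening, from -1 (shut) to 1 (fully open). In form: [[[dx, dy, dz, rx, ry, rz, fingers], ...]]. A call has exactly 5 rows; each row shifts and turns the commanded pose from where the row before left it, along the tool's axes as they then stand; what a row does not reach is not made up. A row lasts 1/10 s, in which the tool goes at most 50 mm and 8.59 degrees, less where a joint would pass 70% of its speed; a pose out of reach is approached as far as the arm can. A call with a number of a shift or a turn outside -1 to 1 is refused whole. A call with a gripper value outside its range is refused whole. The fingers move at their own pace and stop on an object; "force" is the grip in N (left out, the last holds). Time passes only in rows, so rows that do not move let the fingers close, or fill a call up. It gives the time, the measured TCP pose, the force, the opening and the grip force at its end, in the units of the state.
- manip.sense(): the state, without advancing time (a new reading comes with each control period).
- manip.camera(name): name is "side" or "top"; returns (picture, depth): 400x640x3 uint8, blue, green, red; 400x640 float32, mm along the optical axis (not along the pixel's ray), 0 where there is no reading.
- manip.camera_model(name): a dict with "fx", "fy", "cx", "cy" (pixels), "R" (3x3) and "t" (3): a world point X has camera coordinates R X + t. Camera axes: x right, y down, z forward; pixel columns grow to the right and rows downward; lengths in mm; the calibration is good to about 2 mm. A picture is of the moment at which its call begins. camera_model takes no time and is no camera call.
- manip.job_done(): hands the job in; it is judged then, once.
Trained networks look in the newest picture that a camera, given by its name, has taken for a name from the list of things; names that differ only in an ending like _2 or _b are one class to them, and where a whole thing is asked for, a point or a joint stands for the part that bears it (a point fixed in the world has none). Each returns a list of dicts, best first, with "score" (0 to 1); they miss things now and then, are a little off and sometimes report something else, mostly with a low value. They report only what shows in the picture. A call takes as long as a camera call.
- manip.outline_of(camera, thing): "pixels" (400x640 bool, what is visible of it) and "pixel" ([column, row] in pixels, amid what is visible of it).
The state is a dict: "clock": time; "q": joint angles; "joint_velocities": joint speeds; "effort": joint torques, N m; "eef_pos": TCP position; "ee_rot": TCP orientation; "force": force on the tool from outside, world axes, zero at the start; "torque": the same for the moment, N m; "width": finger opening in mm; "grip_force": force on a finger pad.
Only numpy, scipy, OpenCV 4.12 (cv2) and the standard library are available. Lean on these libraries where they do the work, as an engineer would, in place of code of your own. Each camera call takes 0.05 s, during which the arm holds its last target. There are 200 camera calls.

## Working session

There is one attempt and no reset: what is moved stays moved. The work goes in short steps, Python scripts to look and compute and a tool call to move; the robot and the scene stay as the last step left them, time stands still between calls to the robot, and variables do not carry over. Pictures are saved under pics/ and viewed, at most 11 in all, crops included, and the job is handed in when it is done.

Besides the shell and the picture viewer there is one more tool, called after "Emit:" as a command line: name --argument value ..., lists and objects as JSON in quotes. step_arm: Moves the arm, as the interface text tells. Shifts and turns lie within -1 to 1; 1 stands for 0.05 m of shift or 0.12 rad of turn. Its arguments: {"type":"object","properties":{"moves":{"type":"array"},"force":{"type":"number"}},"required":["moves"]}

```bash
mkdir -p pics; ls; python3 - <<'E'
from rig import manip
import cv2,numpy as np
print(manip.sense())
for c in("side","top"):
    p,d=manip.camera(c); cv2.imwrite(f"pics/{c}0.png",p); np.savez(f"{c}0.npz",p=p,d=d)
    m=manip.camera_model(c); print(c,m)
    R,t=np.array(m["R"]),np.array(m["t"])
    for n in["measure_large","measure_medium","measure_small","large_grip","medium_grip","small_grip","weight_500","scale","case","water_bottle","register"]:
        o=manip.outline_of(c,n)
        for k in o[:2]:
            px=k["pixels"]; ys,xs=np.nonzero(px&(d>0)); z=d[ys,xs]
            P=np.c_[(xs-m["cx"])/m["fx"]*z,(ys-m["cy"])/m["fy"]*z,z]; W=(P-t)@R
            print(n,round(k["score"],2),np.round(k["pixel"]),len(ys),np.round(np.percentile(W,[2,50,98],axis=0)).tolist() if len(ys) else '')
            np.save(f"{c}_{n}_{k is o[0]}.npy",px)
E
```

```text
pics
{'clock': 0.0, 'q': array([-1.23162881e+00,  3.51236256e-01,  1.65241556e+00, -1.70444533e-06,
        1.13909845e+00, -8.46239472e-02]), 'joint_velocities': array([-0.00011361, -0.00128844, -0.00075517,  0.00077446,  0.00103184,
        0.00159014]), 'effort': array([ 5.89300016e-04, -4.97324789e+01, -2.85258383e+01,  6.98612840e-02,
        2.57369078e-02, -1.06024902e-04]), 'eef_pos': array([ 226.06782573, -501.01753926,  218.10466095]), 'ee_rot': array([-5.74024340e-04,  9.77633734e-01,  2.10313925e-01, -7.42342789e-05]), 'force': array([ 0.39014053,  0.55301645, -0.39394183]), 'torque': array([-0.06644395, -0.00947263, -0.03256271]), 'grip_force': 0.0, 'width': 93.01944614626683}
side {'fx': 387.37935711784473, 'fy': 387.37935711784473, 'cx': 308.44885832547374, 'cy': 193.39780440102192, 'R': array([[ 0.92602884, -0.37721588,  0.01337066],
       [-0.2171305 , -0.56134123, -0.79859274],
       [ 0.30874737,  0.73661673, -0.60172324]]), 't': array([-508.5840921 ,  249.93977475, 1129.1461947 ])}
measure_large 0.68 [306. 270.] 1503 [[413.0, -236.0, -0.0], [469.0, -177.0, 41.0]
[... 2256 characters left out ...]
0]]
small_grip 0.86 [315. 190.] 294 [[573.0, 17.0, 97.0], [604.0, 38.0, 109.0], [627.0, 63.0, 249.0]]
weight_500 0.75 [272. 190.] 596 [[564.0, 126.0, 98.0], [604.0, 167.0, 106.0], [633.0, 199.0, 243.0]]
weight_500 0.63 [454. 208.] 37 [[563.0, -391.0, 52.0], [571.0, -381.0, 73.0], [578.0, -377.0, 79.0]]
scale 0.81 [295. 217.] 7297 [[409.0, -21.0, 51.0], [532.0, 100.0, 98.0], [692.0, 233.0, 105.0]]
case 0.78 [472. 234.] 6491 [[379.0, -506.0, 26.0], [497.0, -443.0, 57.0], [619.0, -317.0, 182.0]]
water_bottle 0.95 [392. 165.] 412 [[678.0, -243.0, -1.0], [699.0, -193.0, 95.0], [735.0, -170.0, 143.0]]
register 0.79 [188. 242.] 3020 [[348.0, 375.0, 16.0], [445.0, 449.0, 28.0], [543.0, 524.0, 36.0]]
```

```bash
python3 - <<'E'
import cv2,numpy as np
a=cv2.imread("pics/top0.png")[120:320,150:550]; b=cv2.imread("pics/side0.png")[100:400,210:510]
cv2.imwrite("pics/t1.png",cv2.resize(a,None,fx=2,fy=2,interpolation=cv2.INTER_CUBIC)); cv2.imwrite("pics/s1.png",cv2.resize(b,None,fx=2,fy=2,interpolation=cv2.INTER_CUBIC))
E
```

```text
(no output)
```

View pics/t1.png

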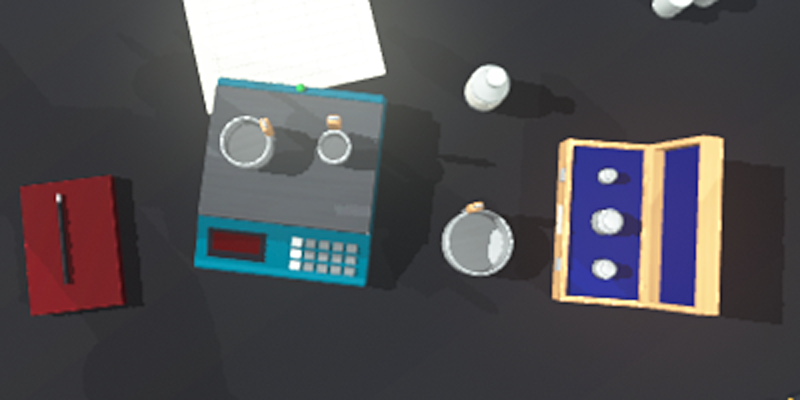

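View pics/s1.png

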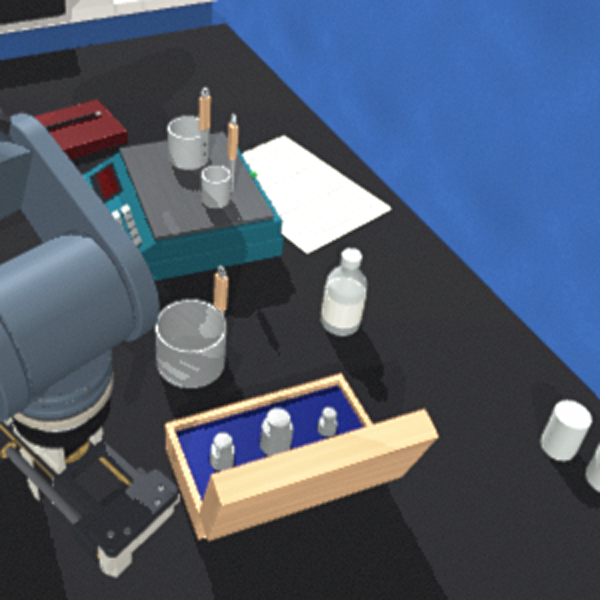

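The pictures show the large cup at top px (388,240) with its handle to +x. The medium cup is at (273,190) and the small at (316,193), both on the pan, and the 500 g weight is at (453,230) in the case. Next I fit precise poses from depth.

```bash
cat > h.py <<'E'
import numpy as np
from scipy.optimize import least_squares
from rig import manip
CUP={"large":(50,47,75,52),"medium":(36,33,64,38),"small":(24,21,52,26)}
def cloud(c,d):
    m=manip.camera_model(c); ys,xs=np.nonzero(d>0); z=d[ys,xs]
    P=np.c_[(xs-m["cx"])/m["fx"]*z,(ys-m["cy"])/m["fy"]*z,z]
    return (P-np.array(m["t"]))@np.array(m["R"])
def fitcup(W,n,x0,z0,rad=75):
    Ro,Ri,h,s=CUP[n]
    best=None
    W=W[(np.hypot(*(W[:,:2]-x0[:2]).T)<rad)]; z=W[:,2]-z0
    A=W[(z>8)&(z<h+1)]; S=W[(z>80)&(z<140)]
    yaws=[x0[2]] if len(x0)>2 else np.arange(0,6.28,.7)
    def f(p):
        r=np.hypot(A[:,0]-p[0],A[:,1]-p[1]); a=np.minimum(abs(r-Ro),abs(r-Ri))
        c,si=np.cos(p[2]),np.sin(p[2]); dx,dy=S[:,0]-p[0],S[:,1]-p[1]
        u=abs(c*dx+si*dy-s)-6; v=abs(-si*dx+c*dy)-9
        b=np.where((u>0)|(v>0),np.hypot(np.maximum(u,0),np.maximum(v,0)),-np.maximum(u,v))
        return np.r_[np.clip(a,0,15),np.clip(b,0,30)*2]
    for y in yaws:
        r=least_squares(f,[x0[0],x0[1],y],loss="soft_l1",f_scale=2,diff_step=1e-4)
        if best is None or r.cost<best.cost: best=r
    p=best.x; return np.round([p[0],p[1],np.degrees(p[2])%360],1),round(best.cost/max(1,len(A)+len(S)),2),len(A),len(S)
E
python3 - <<'E'
from h import *
C={c:cloud(c,np.load(f"{c}0.npz")["d"]) for c in("top","side")}
C["both"]=np.r_[C["top"],C["side"]]
for k,W in C.items():
    for n,x0,z0 in(("large",(466,-185),0),("medium",(600,167),100),("small",(595,37),100)):
        print(k,n,*fitcup(W,n,x0,z0,75 if n=="large" else 60))
    # weights
    Z=W[(W[:,2]>50)&(W[:,2]<110)&(abs(W[:,0]-497)<105)&(abs(W[:,1]+385)<45)]
    for a in(425,497,570):
        q=Z[abs(Z[:,0]-a)<28]; 
        def f(p,q=q,a=a):
            R={425:14.5,497:19,570:11.5}[a]; b=q[q[:,2]<(90 if a==497 else 62)-14]; return np.hypot(b[:,0]-p[0],b[:,1]-p[1])-R
        r=least_squares(f,[a,-385],loss="soft_l1"); print("w",a,len(q),np.round(r.x,1),round(r.cost/max(1,len(q)),2),"top",np.round(q[q[:,2]>q[:,2].max()-5].mean(0),1), q[:,2].max())
    p=W[(abs(W[:,2]-100)<4)&(W[:,0]>430)&(W[:,0]<720)&(W[:,1]>-60)&(W[:,1]<250)]
    import cv2
    print("pan",cv2.minAreaRect(p[:,:2].astype(np.float32)),p[:,2].mean())
E
```

```text
top large [ 464.5 -185.8   14. ] 4.28 289 25
top medium [599.4 166.  291.8] 1.59 208 23
top small [5.967e+02 3.820e+01 3.000e-01] 1.6 82 28
w 425 101 [ 425. -385.] 0.0 top [ 430.5 -378.3   87. ] 90.84888211490438
w 497 162 [ 500.5 -383.8] 1.17 top [ 499.9 -385.5  100.3] 103.65829496545075
w 570 76 [ 570. -385.] 0.0 top [ 571.4 -385.    77.9] 80.72052782166175
pan ((589.2030029296875, 102.44693756103516), (259.94281005859375, 212.95555114746094), 84.8195571899414) 100.19766212066094
side large [ 462.5 -186.5   15.5] 0.5 1085 103
side medium [597.3 165.  293.1] 1.26 423 81
side small [595.   37.  359.4] 0.92 264 80
w 425 158 [ 425. -385.] 0.0 top [ 425.7 -381.3   84.6] 87.34169620215043
w 497 287 [ 498.6 -382.9] 0.14 top [ 496.7 -384.    97.9] 101.34151294151206
w 570 87 [ 570. -385.] 0.0 top [ 568.3 -388.4   76. ] 78.83031942122155
pan ((579.961669921875, 101.95169067382812), (263.79095458984375, 200.68019104003906), 85.09701538085938) 99.77672966779416
both large [ 462.6 -186.1   14.9] 1.38 1374 128
both medium [597.1 165.1 294. ] 1.44 631 104
both small [595.7  35.9   2. ] 1.25 346 108
w 425 259 [ 425. -385.] 0.0 top [ 429.5 -379.2   86.8] 90.84888211490438
w 497 449 [ 499.  -383.2] 0.53 top [ 500.  -384.6  100.1] 103.65829496545075
w 570 163 [ 570. -385.] 0.0 top [ 570.1 -386.9   77.5] 80.72052782166175
pan ((587.5945434570312, 101.29692077636719), (263.79095458984375, 216.00196838378906), 85.09701538085938) 100.0632882910904
```

```bash
cat > plan.py <<'E'
import sys,numpy as np
from rig import manip
def plan(x,y,z,psi):
    s=manip.sense(); w,a,b,c=s["ee_rot"]; p0=2*np.arctan2(b,a); e=s["eef_pos"]; d=np.array([x,y,z])-e
    dp=(np.radians(psi)-p0+np.pi)%(2*np.pi)-np.pi
    f=lambda p:np.array([np.cos(p)*d[0]+np.sin(p)*d[1],np.sin(p)*d[0]-np.cos(p)*d[1],-d[2]])/50
    print("t",round(s["clock"],2),"pos",e.round(1),"psi",round(np.degrees(p0),1),"tilt",np.round([w,c],4),"F",s["force"].round(1),"w",round(s["width"],1),"g",round(s["grip_force"],1),"q6",round(s["q"][5],2))
    print("units now-frame",f(p0).round(2),"| target-frame",f(np.radians(psi)).round(2),"rz",round(-dp/.12,2))
if __name__=="__main__": plan(*map(float,sys.argv[1:5]))
E
python3 plan.py 613 130.5 320 23.5; python3 - <<'E'
import numpy as np,cv2
from h import *
z=np.load("top0.npz");p,d=z["p"],z["d"]
m=manip.camera_model("top")
hsv=cv2.cvtColor(p,cv2.COLOR_BGR2HSV); ys,xs=np.nonzero(d>0)
W=cloud("top",d); t=(hsv[ys,xs,1]<60)&(hsv[ys,xs,2]>50)&(abs(W[:,2]-100)<6)&(W[:,0]>440)&(W[:,0]<720)&(W[:,1]>-60)&(W[:,1]<250)
a=cv2.minAreaRect(W[t][:,:2].astype(np.float32));print(a, t.sum())
t=(hsv[ys,xs,1]>150)&(hsv[ys,xs,2]>60)&(abs(W[:,0]-540)<200)&(W[:,1]>-60)&(W[:,1]<260)&(W[:,2]>10)&(hsv[ys,xs,0]>80)
print(cv2.minAreaRect(W[t][:,:2].astype(np.float32)),t.sum())
E
```

```text
t 1.2 pos [ 226.2 -501.3  218.7] psi 24.3 tilt [0. 0.] F [-0.4 -0.4  0.3] w 93.0 g 0.0 q6 -0.08
units now-frame [12.25 -8.34 -2.03] | target-frame [12.13 -8.5  -2.03] rz 0.11
((591.2208251953125, 102.46861267089844), (260.3185119628906, 217.10340881347656), 84.86112976074219) 4948
((548.5892944335938, 106.00840759277344), (269.79608154296875, 291.63275146484375), 84.88030242919922) 1478
```

Emit:
step_arm --moves '[[[0.2,-0.15,-0.41,0,0,0,0],[0.5,-0.35,-0.41,0,0,0,0],[0.6,-0.4,-0.41,0,0,0,0],[0.65,-0.45,-0.41,0,0,0,0],[0.65,-0.45,-0.41,0,0,0.1,0]]]' --force 50

```text
clock: 1.7
eef_pos: [308.1, -364.5, 322.0]
ee_rot: [0.0, 0.979, 0.204, 0.0]
force: [-0.3, -0.7, 0.3]
width: 57.8
grip_force: 0.0
```

Emit:
step_arm --moves '[[[0.65,-0.45,0,0,0,0,0],[0.65,-0.45,0,0,0,0,0],[0.65,-0.45,0,0,0,0,0],[0.65,-0.45,0,0,0,0,0],[0.65,-0.45,0,0,0,0,0]]]'

```text
clock: 2.2
eef_pos: [412.2, -196.2, 321.3]
ee_rot: [0.0, 0.979, 0.204, 0.0]
force: [1.1, -0.8, -0.8]
width: 46.6
grip_force: 0.0
```

Emit:
step_arm --moves '[[[0.65,-0.45,0,0,0,0,0],[0.65,-0.45,0,0,0,0,0],[0.65,-0.45,0,0,0,0,0],[0.65,-0.45,0,0,0,0,0],[0.65,-0.45,0,0,0,0,0]]]'

```text
clock: 2.7
eef_pos: [516.1, -27.9, 321.2]
ee_rot: [0.0, 0.979, 0.205, 0.0]
force: [1.1, -0.7, -0.7]
width: 46.5
grip_force: 0.0
```

```bash
python3 plan.py 613 130.5 320 23.5
```

```text
t 2.7 pos [516.1 -27.9 321.2] psi 23.6 tilt [0.0001 0.0001] F [ 1.1 -0.7 -0.7] w 46.5 g 0.0 q6 1.01
units now-frame [ 3.04 -2.13  0.02] | target-frame [ 3.04 -2.13  0.02] rz 0.01
```

Emit:
step_arm --moves '[[[0.65,-0.46,0,0,0,0,0],[0.65,-0.46,0,0,0,0,0],[0.65,-0.46,0,0,0,0,0],[0.6,-0.4,0,0,0,0,0],[0.4,-0.3,0,0,0,0,0]]]'

```text
clock: 3.2
eef_pos: [609.8, 126.8, 320.8]
ee_rot: [-0.0, 0.979, 0.205, -0.0]
force: [-0.9, 0.1, 0.5]
width: 46.2
grip_force: 0.0
```

```bash
python3 plan.py 613 130.5 193 23.5; python3 - <<'E'
from h import *
import cv2
p,d=manip.camera("top"); W=cloud("top",d)
p2,d2=manip.camera("side"); print(fitcup(np.r_[W,cloud("side",d2)],"medium",(598,165,5.1),100,60))
cv2.imwrite("pics/s2.png",cv2.resize(p2[40:290,180:480],None,fx=2,fy=2))
E
```

```text
t 3.2 pos [609.8 126.8 320.8] psi 23.7 tilt [-0.0001 -0.0001] F [-0.9  0.1  0.5] w 46.2 g 0.0 q6 1.29
units now-frame [ 0.09 -0.04  2.56] | target-frame [ 0.09 -0.04  2.56] rz 0.02
(array([597. , 164.8, 294.1]), np.float64(1.63), 458, 102)
```

Emit:
step_arm --moves '[[[0.04,-0.02,0.4,0,0,0,0],[0.03,-0.02,0.6,0,0,0,0],[0,0,0.6,0,0,0,0],[0,0,0.5,0,0,0,0],[0,0,0.3,0,0,0,0]]]'

```text
clock: 3.8
eef_pos: [610.3, 127.1, 199.1]
ee_rot: [-0.0, 0.979, 0.204, -0.001]
force: [0.4, -0.0, 0.4]
width: 46.6
grip_force: 0.0
```

```bash
python3 plan.py 613 130.5 193 23.5; python3 - <<'E'
from h import *
import cv2
p,d=manip.camera("side"); cv2.imwrite("pics/s3.png",cv2.resize(p[40:290,180:480],None,fx=2,fy=2))
E
```

```text
t 3.8 pos [610.3 127.1 199.1] psi 23.6 tilt [-0.     -0.0013] F [ 0.4 -0.   0.4] w 46.6 g 0.0 q6 1.29
units now-frame [ 0.08 -0.04  0.12] | target-frame [ 0.08 -0.04  0.12] rz 0.01
```

View pics/s3.png

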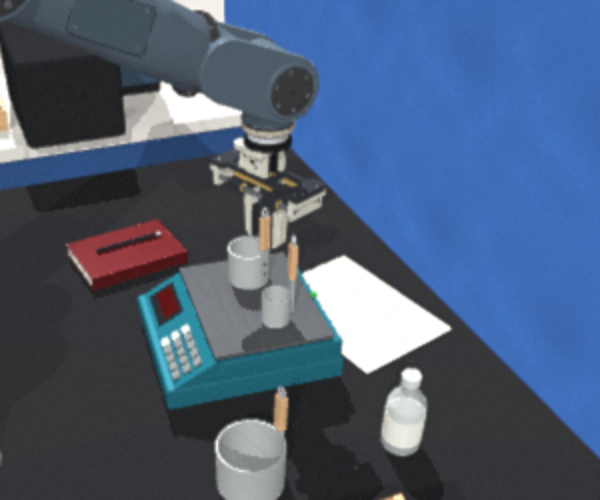

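Emit:
step_arm --moves '[[[0.08,-0.04,0.12,0,0,0,0],[0,0,0,0,0,0,0],[0,0,0,0,0,0,-0.4],[0,0,0,0,0,0,-0.5],[0,0,0,0,0,0,-0.6]]]'

```text
clock: 4.35
eef_pos: [614.4, 131.4, 195.7]
ee_rot: [0.0, 0.979, 0.204, 0.0]
force: [1.5, -0.1, 0.6]
width: 26.9
grip_force: 0.0
```

Emit:
step_arm --moves '[[[0,0,0,0,0,0,-0.7],[0,0,0,0,0,0,-0.8],[0,0,0,0,0,0,-1],[0,0,0,0,0,0,-1],[0,0,0,0,0,0,-1]]]'

```text
clock: 4.85
eef_pos: [614.3, 131.5, 195.3]
ee_rot: [-0.0, 0.979, 0.204, 0.0]
force: [-0.9, 0.2, 2.4]
width: 11.8
grip_force: 49.9
```

```bash
python3 plan.py 613 130.5 193 23.5
```

```text
t 4.85 pos [614.3 131.5 195.3] psi 23.6 tilt [-0.      0.0001] F [-0.9  0.2  2.4] w 11.8 g 49.9 q6 1.3
units now-frame [-0.03  0.01  0.05] | target-frame [-0.03  0.01  0.05] rz 0.01
```

Emit:
step_arm --moves '[[[0,0,-0.15,0,0,0,-1],[0,0,-0.4,0,0,0,-1],[0,0,-0.65,0,0,0,-1],[0,0,-0.7,0,0,0,-1],[0,0,-0.6,0,0,0,-1]]]'

```text
clock: 5.35
eef_pos: [614.2, 131.4, 322.2]
ee_rot: [0.0, 0.979, 0.204, 0.0]
force: [0.6, -0.3, -2.3]
width: 11.7
grip_force: 49.9
```

```bash
python3 - <<'E'
from h import *
p,d=manip.camera("top"); q,d2=manip.camera("side"); s=manip.sense()
z0=s["eef_pos"][2]-95
a,b=cloud("top",d),cloud("side",d2)
for W in(a,b,np.r_[a,b]): print(fitcup(W,"medium",(598.5,165.3,5.12),z0,60))
E
python3 plan.py 479.5 -221.5 320 23.5
```

```text
(array([599.4, 164.8, 292. ]), np.float64(0.39), 79, 1)
(array([600.2, 162.8, 293. ]), np.float64(5.72), 463, 159)
(array([600.2, 162.8, 293. ]), np.float64(5.13), 542, 160)
t 5.45 pos [615.5 131.6 324.8] psi 23.6 tilt [0.0003 0.0035] F [ 0.4  0.8 -1.9] w 11.9 g 49.9 q6 1.3
units now-frame [-5.32  5.38  0.1 ] | target-frame [-5.31  5.39  0.1 ] rz 0.01
```

Emit:
step_arm --moves '[[[-0.2,0.2,0,0,0,0,-1],[-0.4,0.4,0,0,0,0,-1],[-0.5,0.5,0,0,0,0,-1],[-0.5,0.5,0,0,0,0,-1],[-0.5,0.5,0,0,0,0,-1]]]'

```text
clock: 5.95
eef_pos: [558.2, -8.6, 318.1]
ee_rot: [-0.0, 0.979, 0.204, -0.002]
force: [0.2, -0.5, -1.6]
width: 11.8
grip_force: 49.9
```

Emit:
step_arm --moves '[[[-0.5,0.5,0,0,0,0,-1],[-0.5,0.5,0,0,0,0,-1],[-0.5,0.5,0,0,0,0,-1],[-0.5,0.5,0,0,0,0,-1],[-0.5,0.5,0,0,0,0,-1]]]'

```text
clock: 6.45
eef_pos: [493.5, -172.9, 318.3]
ee_rot: [-0.001, 0.979, 0.204, -0.001]
force: [0.1, -0.5, -0.5]
width: 11.5
grip_force: 49.9
```

Emit:
step_arm --moves '[[[-0.4,0.4,0,0,0,0,-1],[-0.2,0.2,0,0,0,0,-1],[-0.1,0.1,0,0,0,0,-1],[0,0,0,0,0,0,-1],[0,0,0,0,0,0,-1]]]'

```text
clock: 6.95
eef_pos: [477.6, -216.7, 319.8]
ee_rot: [-0.0, 0.979, 0.205, -0.0]
force: [-0.6, -0.3, -1.4]
width: 11.9
grip_force: 49.9
```

```bash
python3 - <<'E'
from h import *
p,d=manip.camera("top"); q,d2=manip.camera("side"); s=manip.sense()
a,b=cloud("top",d),cloud("side",d2); e=s["eef_pos"]
for W in(a,b): print(fitcup(W,"medium",(e[0]-15,e[1]+34,5.12),e[2]-95,60), fitcup(W[W[:,2]<160],"large",(463,-186,.26),0,75))
E
python3 plan.py 477.8 -219 315 23.5
```

```text
(array([ 461.8, -183.4,  293.4]), np.float64(0.06), 37, 0) (array([ 464.6, -186.3,   14.7]), np.float64(5.46), 132, 25)
(array([ 462.3, -185.4,  292.8]), np.float64(6.02), 786, 276) (array([ 462.3, -186.3,   15.6]), np.float64(0.46), 1080, 101)
t 7.05 pos [ 477.8 -216.6  320. ] psi 23.7 tilt [-0.0001 -0.    ] F [ 0.4 -0.1 -1.9] w 11.9 g 49.9 q6 0.64
units now-frame [-0.02  0.04  0.1 ] | target-frame [-0.02  0.04  0.1 ] rz 0.02
```

Emit:
step_arm --moves '[[[-0.02,0.04,0.3,0,0,0,-1],[0,0,0.6,0,0,0,-1],[0,0,0.7,0,0,0,-1],[0,0,0.7,0,0,0,-1],[0,0,0.4,0,0,0,-1]]]'

```text
clock: 7.55
eef_pos: [476.8, -218.4, 182.6]
ee_rot: [-0.001, 0.979, 0.205, -0.001]
force: [0.4, -0.9, -1.8]
width: 11.7
grip_force: 49.9
```

```bash
python3 plan.py 477.8 -219 100 23.5; python3 - <<'E'
from h import *
import cv2
p,d=manip.camera("side"); cv2.imwrite("pics/s4.png",cv2.resize(p[130:330,220:420],None,fx=3,fy=3))
E
```

```text
t 7.55 pos [ 476.8 -218.4  182.6] psi 23.7 tilt [-0.001 -0.001] F [ 0.4 -0.9 -1.8] w 11.7 g 49.9 q6 0.64
units now-frame [0.01 0.02 1.65] | target-frame [0.01 0.02 1.65] rz 0.02
```

View pics/s4.png

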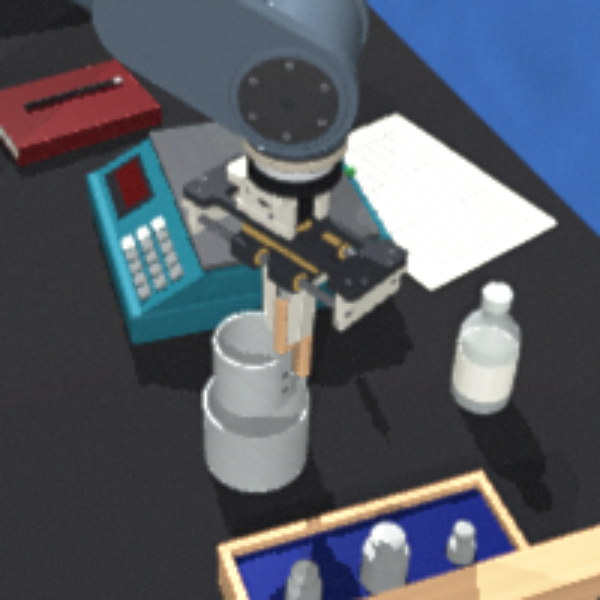

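The medium cup hangs centred over the large one (side crop px about (248,350) above (257,395)), so I lower it.

Emit:
step_arm --moves '[[[0,0,0.25,0,0,0,-1],[0,0,0.35,0,0,0,-1],[0,0,0.35,0,0,0,-1],[0,0,0.25,0,0,0,-1],[0,0,0.15,0,0,0,-1]]]'

```text
clock: 8.1
eef_pos: [477.6, -219.6, 117.3]
ee_rot: [0.0, 0.979, 0.205, 0.0]
force: [-0.3, -0.0, -1.0]
width: 11.7
grip_force: 49.9
```

```bash
python3 plan.py 477.8 -219 98.3 23.5
```

```text
t 8.1 pos [ 477.6 -219.6  117.3] psi 23.6 tilt [0.0001 0.0001] F [-0.3 -0.  -1. ] w 11.7 g 49.9 q6 0.64
units now-frame [ 0.01 -0.01  0.38] | target-frame [ 0.01 -0.01  0.38] rz 0.02
```

Emit:
step_arm --moves '[[[0,0,0.1,0,0,0,-1],[0,0,0.1,0,0,0,-1],[0,0,0.05,0,0,0,-1],[0,0,0,0,0,0,-1],[0,0,0,0,0,0,-1]]]'

```text
clock: 8.6
eef_pos: [477.6, -219.8, 105.4]
ee_rot: [0.0, 0.979, 0.204, 0.0]
force: [0.7, 0.1, -2.1]
width: 11.9
grip_force: 49.9
```

Emit:
step_arm --moves '[[[0,0,0.05,0,0,0,-1],[0,0,0.05,0,0,0,-1],[0,0,0.03,0,0,0,-1],[0,0,0,0,0,0,-1],[0,0,0,0,0,0,-1]]]'

```text
clock: 9.1
eef_pos: [477.4, -219.7, 98.6]
ee_rot: [-0.0, 0.979, 0.204, -0.0]
force: [-0.0, -0.4, -1.3]
width: 11.8
grip_force: 49.9
```

Emit:
step_arm --moves '[[[0,0,0.02,0,0,0,-1],[0,0,0.02,0,0,0,-1],[0,0,0,0,0,0,-1],[0,0,0,0,0,0,-1],[0,0,0,0,0,0,-1]]]'

```text
clock: 9.6
eef_pos: [477.7, -219.9, 98.2]
ee_rot: [0.0, 0.979, 0.204, 0.0]
force: [-4.8, 2.6, 18.1]
width: 11.9
grip_force: 49.9
```

Emit:
step_arm --moves '[[[0,0,-0.02,0,0,0,-1],[0,0,0,0,0,0,-0.75],[0,0,0,0,0,0,-0.6],[0,0,0,0,0,0,-0.4],[0,0,0,0,0,0,-0.2]]]'

```text
clock: 10.1
eef_pos: [477.4, -219.7, 97.5]
ee_rot: [-0.0, 0.979, 0.204, -0.0]
force: [-0.1, -0.6, 0.9]
width: 30.2
grip_force: 0.0
```

Emit:
step_arm --moves '[[[0,0,0,0,0,0,-0.2],[0,0,-0.2,0,0,0,-0.2],[0,0,-0.5,0,0,0,-0.2],[0,0,-0.6,0,0,0,-0.2],[0,0,-0.6,0,0,0,-0.2]]]'

```text
clock: 10.6
eef_pos: [477.2, -219.6, 194.3]
ee_rot: [0.0, 0.979, 0.204, 0.0]
force: [0.6, -0.4, 0.7]
width: 37.2
grip_force: 0.0
```

Emit:
step_arm --moves '[[[0,0,-0.6,0,0,0,-0.2],[0,0,-0.6,0,0,0,0],[0,0,-0.6,0,0,0,0],[0,0,-0.4,0,0,0,0],[0,0,-0.3,0,0,0,0]]]'

```text
clock: 11.1
eef_pos: [477.4, -219.7, 320.0]
ee_rot: [0.001, 0.979, 0.204, 0.001]
force: [-0.4, -0.8, -0.9]
width: 46.5
grip_force: 0.0
```

```bash
python3 plan.py 621.7 37.4 320 91; python3 - <<'E'
from h import *
import cv2
p,d=manip.camera("side"); cv2.imwrite("pics/s5.png",cv2.resize(p[130:330,220:420],None,fx=3,fy=3))
W=cloud("side",d)
q,d2=manip.camera("top");T=cloud("top",d2)
print(fitcup(W[W[:,2]<180],"medium",(463,-186,5.12),3,60),fitcup(W[W[:,2]<77],"large",(463,-186,.26),0,75),fitcup(W,"small",(595.7,37.3,0.02),100,55),fitcup(T,"small",(595.7,37.3,0.02),100,55))
E
```

```text
t 11.1 pos [ 477.4 -219.7  320. ] psi 23.6 tilt [0.0007 0.0008] F [-0.4 -0.8 -0.9] w 46.5 g 0.0 q6 0.64
units now-frame [ 4.7  -3.56  0.  ] | target-frame [5.09 2.97 0.  ] rz -9.8
(array([ 451.5, -191.9,  309.3]), np.float64(20.34), 886, 212) (array([ 462.8, -189.7,   14.9]), np.float64(5.78), 1106, 0) (array([594.1,  37.5,   1.1]), np.float64(0.46), 200, 0) (array([596.8,  38.2, 357.6]), np.float64(1.19), 88, 27)
```

View pics/s5.png

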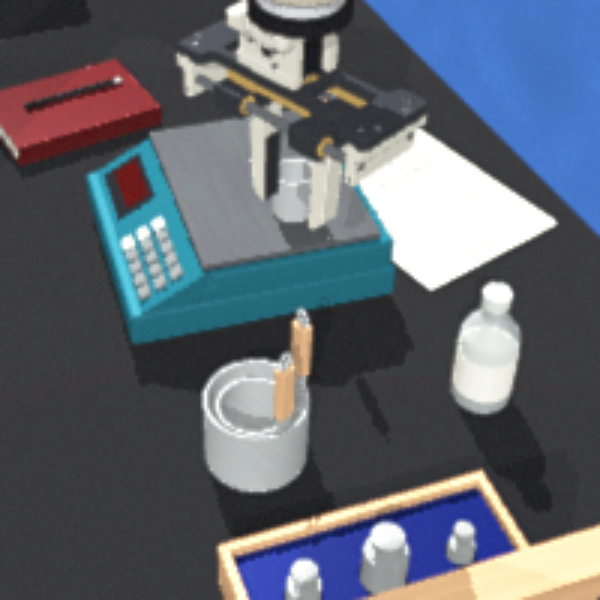

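The medium cup is nested in the large one (crop px (257,400), rims concentric) and both handles are upright. Now the small cup.

Emit:
step_arm --moves '[[[0.3,0,0,0,0,-0.97,0],[0.6,-0.03,0,0,0,-0.97,0],[0.6,-0.03,0,0,0,-0.97,0],[0.6,-0.03,0,0,0,-0.97,0],[0.6,-0.03,0,0,0,-0.97,0]]]'

```text
clock: 11.7
eef_pos: [578.6, -131.4, 316.7]
ee_rot: [-0.0, 0.878, 0.479, -0.0]
force: [-0.9, 0.2, 0.2]
width: 46.2
grip_force: 0.0
```

Emit:
step_arm --moves '[[[0.6,-0.03,0,0,0,-0.97,0],[0.6,-0.03,0,0,0,-0.97,0],[0.6,-0.03,0,0,0,-0.97,0],[0.6,-0.03,0,0,0,-0.97,0],[0.5,-0.03,0,0,0,-0.93,0]]]'

```text
clock: 12.2
eef_pos: [620.4, 6.1, 316.5]
ee_rot: [-0.001, 0.705, 0.709, -0.0]
force: [0.3, 0.9, 0.4]
width: 46.4
grip_force: 0.0
```

```bash
python3 plan.py 622.2 37.5 320 90
```

```text
t 12.2 pos [620.4   6.1 316.5] psi 90.3 tilt [-0.0006 -0.0004] F [0.3 0.9 0.4] w 46.4 g 0.0 q6 -0.07
units now-frame [ 0.63  0.04 -0.07] | target-frame [ 0.63  0.04 -0.07] rz 0.05
```

Emit:
step_arm --moves '[[[0.35,0.04,0,0,0,0.05,0],[0.2,0,0.2,0,0,0,0],[0,0,0.5,0,0,0,0],[0,0,0.3,0,0,0,0],[0,0,0,0,0,0,0]]]'

```text
clock: 12.7
eef_pos: [621.2, 31.8, 264.4]
ee_rot: [-0.002, 0.709, 0.705, -0.002]
force: [0.6, -0.0, 0.8]
width: 46.2
grip_force: 0.0
```

```bash
python3 plan.py 622.2 37.5 195 90
```

```text
t 12.7 pos [621.2  31.8 264.4] psi 89.6 tilt [-0.0018 -0.0018] F [ 0.6 -0.   0.8] w 46.2 g 0.0 q6 -0.02
units now-frame [0.11 0.02 1.39] | target-frame [0.11 0.02 1.39] rz -0.05
```

Emit:
step_arm --moves '[[[0.11,0.02,0,0,0,-0.05,0],[0,0,0.3,0,0,0,0],[0,0,0.5,0,0,0,0],[0,0,0.4,0,0,0,0],[0,0,0.1,0,0,0,0]]]'

```text
clock: 13.2
eef_pos: [623.1, 37.7, 201.4]
ee_rot: [-0.001, 0.707, 0.707, -0.001]
force: [-1.0, 0.5, -0.6]
width: 46.4
grip_force: 0.0
```

Emit:
step_arm --moves '[[[0,0,0,0,0,0,-0.3],[0,0,0,0,0,0,-0.5],[0,0,0,0,0,0,-0.6],[0,0,0,0,0,0,-0.65],[0,0,0,0,0,0,-0.7]]]'

```text
clock: 13.7
eef_pos: [623.7, 37.6, 203.1]
ee_rot: [0.0, 0.707, 0.707, 0.0]
force: [-0.2, -0.4, -1.1]
width: 15.4
grip_force: 0.0
```

```bash
python3 plan.py 622.2 37.5 195 90; python3 - <<'E'
from h import *
import cv2
p,d=manip.camera("side"); cv2.imwrite("pics/s6.png",cv2.resize(p[100:250,240:390],None,fx=4,fy=4))
E
```

```text
t 13.7 pos [623.7  37.6 203.1] psi 90.0 tilt [0.0002 0.0002] F [-0.2 -0.4 -1.1] w 15.4 g 0.0 q6 -0.01
units now-frame [-0.   -0.03  0.16] | target-frame [-0.   -0.03  0.16] rz 0.0
```

View pics/s6.png

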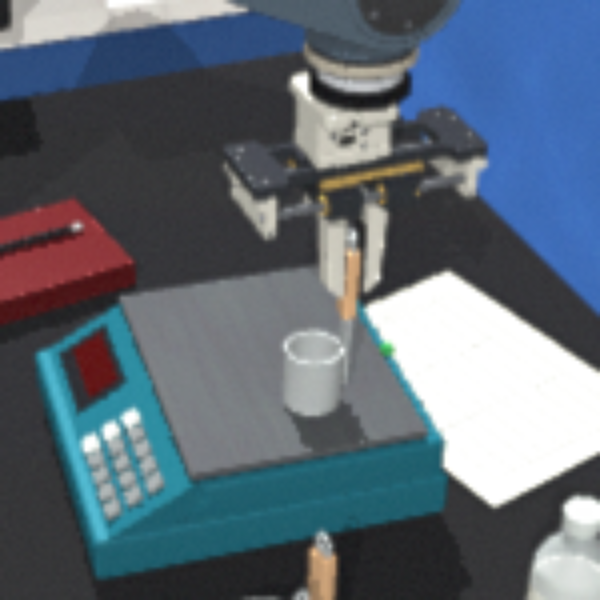

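Emit:
step_arm --moves '[[[0,-0.02,0.06,0,0,0,-0.7],[0,0,0,0,0,0,-0.72],[0,0,0,0,0,0,-0.8],[0,0,0,0,0,0,-1],[0,0,0,0,0,0,-1]]]'

```text
clock: 14.25
eef_pos: [622.5, 37.6, 199.6]
ee_rot: [-0.0, 0.707, 0.707, -0.0]
force: [-0.2, 0.2, -1.6]
width: 12.1
grip_force: 50.0
```

Emit:
step_arm --moves '[[[0,0,0,0,0,0,-1],[0,0,0,0,0,0,-1],[0,0,-0.1,0,0,0,-1],[0,0,-0.3,0,0,0,-1],[0,0,-0.5,0,0,0,-1]]]'

```text
clock: 14.75
eef_pos: [621.9, 37.6, 244.2]
ee_rot: [-0.001, 0.707, 0.707, -0.001]
force: [0.5, -0.1, -0.8]
width: 11.3
grip_force: 50.0
```

Emit:
step_arm --moves '[[[0,0,-0.5,0,0,0,-1],[0,0,-0.5,0,0,0,-1],[0,0,-0.5,0,0,0,-1],[0,0,-0.3,0,0,0,-1],[0,0,0,0,0,0,-1]]]'

```text
clock: 15.25
eef_pos: [623.2, 37.6, 337.2]
ee_rot: [0.002, 0.707, 0.707, 0.001]
force: [0.3, -0.1, -1.2]
width: 11.8
grip_force: 50.0
```

```bash
python3 - <<'E'
from h import *
p,d=manip.camera("top"); q,d2=manip.camera("side"); s=manip.sense()
a,b=cloud("top",d),cloud("side",d2); e=s["eef_pos"]; print(e)
for W in(a,b): print(fitcup(W,"small",(e[0]-26,e[1],0),e[2]-100,50), fitcup(W[W[:,2]<80],"large",(463,-186,.26),0,75))
# medium rim/sleeve: points near
for W in(a,b):
    for zlo,zhi,r0,r1 in((60,70,30,40),(84,140,0,70)):
        q=W[(W[:,2]>zlo)&(W[:,2]<zhi)]; r=np.hypot(q[:,0]-462.5,q[:,1]+186); q=q[(r<r1)&(r>r0)]
        print(zlo,len(q),np.median(q,0).round(1) if len(q) else '')
E
python3 plan.py 463 -159 330 180
```

```text
[622.39154644  37.56606203 334.18022706]
(array([580.5,  39.4,   0. ]), np.float64(3.35), 40, 0) (array([ 467.4, -182.4,   14.9]), np.float64(12.12), 502, 0)
(array([597.3,  35.9,   1.8]), np.float64(8.15), 292, 193) (array([ 462.8, -189.7,   14.9]), np.float64(5.89), 1099, 0)
60 75 [ 460.5 -186.8   66.3]
84 39 [ 483.4 -213.3  122. ]
60 93 [ 451.2 -182.9   65.7]
84 192 [ 483.3 -218.6  112.1]
t 15.35 pos [622.4  37.6 334.2] psi 90.0 tilt [-0.0001 -0.0001] F [ 0.   0.2 -1.1] w 11.7 g 50.0 q6 -0.01
units now-frame [-3.93 -3.19  0.08] | target-frame [ 3.19 -3.93  0.08] rz -13.09
```

Emit:
step_arm --moves '[[[-0.04,-0.2,0,0,0,-0.9,-1],[-0.04,-0.4,0,0,0,-0.9,-1],[-0.04,-0.4,0,0,0,-0.9,-1],[-0.04,-0.4,0,0,0,-0.9,-1],[-0.04,-0.4,0,0,0,-0.9,-1]]]'

```text
clock: 15.85
eef_pos: [536.9, 6.7, 333.3]
ee_rot: [-0.001, 0.491, 0.871, -0.0]
force: [-0.2, -0.4, -0.7]
width: 11.8
grip_force: 50.0
```

Emit:
step_arm --moves '[[[-0.04,-0.4,0,0,0,-0.9,-1],[-0.04,-0.4,0,0,0,-0.9,-1],[-0.04,-0.4,0,0,0,-0.9,-1],[-0.04,-0.4,0,0,0,-0.9,-1],[-0.04,-0.4,0,0,0,-0.9,-1]]]'

```text
clock: 16.35
eef_pos: [472.0, -68.6, 333.5]
ee_rot: [-0.001, 0.241, 0.971, 0.0]
force: [0.4, 0.6, -0.5]
width: 11.7
grip_force: 50.0
```

Emit:
step_arm --moves '[[[-0.04,-0.4,0,0,0,-0.9,-1],[-0.04,-0.4,0,0,0,-0.9,-1],[-0.04,-0.4,0,0,0,-0.9,-1],[-0.04,-0.3,0,0,0,-0.9,-1],[0,-0.2,0,0,0,-0.45,-1]]]'

```text
clock: 16.85
eef_pos: [454.6, -151.9, 333.4]
ee_rot: [-0.001, 0.001, 1.0, 0.0]
force: [0.1, 0.2, -0.6]
width: 11.7
grip_force: 50.0
```

```bash
python3 plan.py 462.2 -161.9 330 180
```

```text
t 16.85 pos [ 454.6 -151.9  333.4] psi 179.9 tilt [-0.0009  0.0004] F [ 0.1  0.2 -0.6] w 11.7 g 50.0 q6 -1.99
units now-frame [-0.15 -0.2   0.07] | target-frame [-0.15 -0.2   0.07] rz -0.01
```

Emit:
step_arm --moves '[[[-0.15,-0.15,0.2,0,0,0,-1],[0,0,0.4,0,0,0,-1],[0,0,0.4,0,0,0,-1],[0,0,0.1,0,0,0,-1],[0,0,0,0,0,0,-1]]]'

```text
clock: 17.35
eef_pos: [462.4, -158.3, 278.5]
ee_rot: [-0.001, 0.003, 1.0, 0.001]
force: [-0.1, 0.2, -0.4]
width: 11.8
grip_force: 50.0
```

```bash
python3 plan.py 462.2 -161.9 275 180; python3 - <<'E'
from h import *
import cv2
p,d=manip.camera("side"); cv2.imwrite("pics/s7.png",cv2.resize(p[150:300,240:390],None,fx=4,fy=4)); W=cloud("side",d); e=manip.sense()["eef_pos"]
print(fitcup(W,"small",(e[0],e[1]-26,1.57),e[2]-99.6,50))
E
```

```text
t 17.35 pos [ 462.4 -158.3  278.5] psi 179.7 tilt [-0.0011  0.0005] F [-0.1  0.2 -0.4] w 11.8 g 50.0 q6 -1.99
units now-frame [ 0.   -0.07  0.07] | target-frame [ 0.   -0.07  0.07] rz -0.04
(array([ 463.5, -186.6,   88.6]), np.float64(7.1), 400, 156)
```

View pics/s7.png

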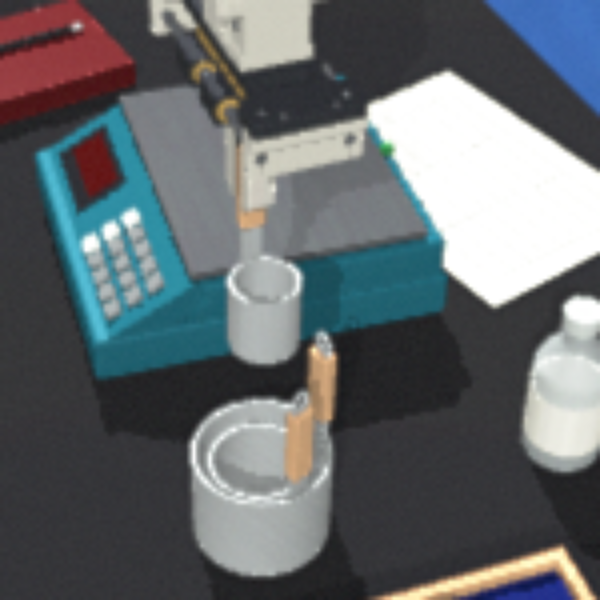

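Emit:
step_arm --moves '[[[0,-0.05,0.3,0,0,0,-1],[0,0,0.5,0,0,0,-1],[0,0,0.5,0,0,0,-1],[0,0,0.4,0,0,0,-1],[0,0,0.1,0,0,0,-1]]]'

```text
clock: 17.9
eef_pos: [462.3, -160.9, 188.6]
ee_rot: [-0.001, 0.002, 1.0, 0.0]
force: [-0.4, 0.0, -0.2]
width: 11.5
grip_force: 50.0
```

```bash
python3 plan.py 462.2 -161.9 105.6 180; python3 - <<'E'
from h import *
import cv2
p,d=manip.camera("side"); cv2.imwrite("pics/s8.png",cv2.resize(p[180:300,250:370],None,fx=4,fy=4))
E
```

```text
t 17.9 pos [ 462.3 -160.9  188.6] psi 179.7 tilt [-0.0008  0.0004] F [-0.4  0.  -0.2] w 11.5 g 50.0 q6 -2.0
units now-frame [ 0.   -0.02  1.66] | target-frame [ 0.   -0.02  1.66] rz -0.04
```

View pics/s8.png

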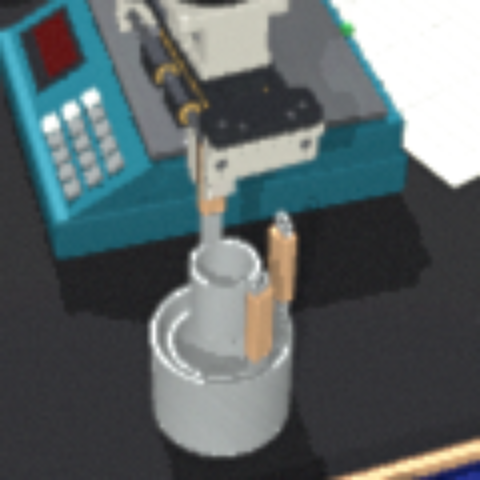

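Emit:
step_arm --moves '[[[0,-0.02,0.2,0,0,0,-1],[0,0,0.3,0,0,0,-1],[0,0,0.3,0,0,0,-1],[0,0,0.3,0,0,0,-1],[0,0,0.1,0,0,0,-1]]]'

```text
clock: 18.45
eef_pos: [462.6, -162.1, 129.1]
ee_rot: [-0.0, 0.002, 1.0, 0.0]
force: [-0.4, 0.1, 0.5]
width: 11.6
grip_force: 50.0
```

Emit:
step_arm --moves '[[[0,0,0.1,0,0,0,-1],[0,0,0.1,0,0,0,-1],[0,0,0.05,0,0,0,-1],[0,0,0,0,0,0,-1],[0,0,0,0,0,0,-1]]]'

```text
clock: 18.95
eef_pos: [462.8, -162.2, 117.4]
ee_rot: [0.0, 0.002, 1.0, -0.0]
force: [0.1, -0.6, -0.6]
width: 11.7
grip_force: 50.0
```

Emit:
step_arm --moves '[[[0,0,0.1,0,0,0,-1],[0,0,0.06,0,0,0,-1],[0,0,0.04,0,0,0,-1],[0,0,0,0,0,0,-1],[0,0,0,0,0,0,-1]]]'

```text
clock: 19.45
eef_pos: [462.6, -162.1, 107.1]
ee_rot: [-0.0, 0.002, 1.0, 0.0]
force: [1.1, 1.4, -1.0]
width: 11.7
grip_force: 50.0
```

Emit:
step_arm --moves '[[[0,0,0.03,0,0,0,-1],[0,0,0.02,0,0,0,-1],[0,0,0,0,0,0,-1],[0,0,0,0,0,0,-1],[0,0,0,0,0,0,-1]]]'

```text
clock: 19.95
eef_pos: [462.8, -162.1, 105.2]
ee_rot: [0.0, 0.002, 1.0, -0.0]
force: [-2.2, 1.2, 7.8]
width: 11.9
grip_force: 50.0
```

Emit:
step_arm --moves '[[[0,0,-0.01,0,0,0,-1],[0,0,0,0,0,0,-0.75],[0,0,0,0,0,0,-0.65],[0,0,0,0,0,0,-0.5],[0,0,0,0,0,0,-0.35]]]'

```text
clock: 20.45
eef_pos: [462.6, -162.1, 105.1]
ee_rot: [-0.0, 0.002, 1.0, 0.0]
force: [-0.6, -0.3, 0.4]
width: 26.6
grip_force: 0.0
```

Emit:
step_arm --moves '[[[0,0,0,0,0,0,-0.35],[0,0,-0.2,0,0,0,-0.35],[0,0,-0.5,0,0,0,-0.35],[0,0,-0.6,0,0,0,-0.35],[0,0,-0.6,0,0,0,-0.35]]]'

```text
clock: 20.95
eef_pos: [462.4, -162.0, 201.9]
ee_rot: [-0.0, 0.002, 1.0, 0.0]
force: [0.9, -0.3, 0.4]
width: 30.2
grip_force: 0.0
```

Emit:
step_arm --moves '[[[0,0,-0.6,0,0,0,-0.35],[0,0,-0.6,0,0,0,0],[0,0,-0.4,0,0,0,0],[0,0,-0.2,0,0,0,0],[0,0,0,0,0,0,0]]]'

```text
clock: 21.45
eef_pos: [462.9, -162.2, 291.3]
ee_rot: [0.001, 0.002, 1.0, -0.0]
force: [0.7, -0.1, -0.6]
width: 46.2
grip_force: 0.0
```

```bash
python3 plan.py 499 -383.5 300 85; python3 - <<'E'
from h import *
import cv2
p,d=manip.camera("side"); q,d2=manip.camera("top")
a=cv2.resize(p[190:300,250:360],(440,440)); b=cv2.resize(q[195:285,340:430],(360,360)); c=np.zeros((440,800,3),np.uint8); c[:,:440]=a; c[:360,440:]=b
cv2.imwrite("pics/s9.png",c)
T=cloud("top",d2)
q=T[(T[:,2]>86)&(T[:,2]<110)&(abs(T[:,0]-499)<25)&(abs(T[:,1]+384)<25)];print("knob",len(q),q.mean(0).round(1))
S=cloud("side",d);q=S[(S[:,2]>86)&(S[:,2]<110)&(abs(S[:,0]-499)<25)&(abs(S[:,1]+384)<25)];print("knob",len(q),q.mean(0).round(1))
E
```

```text
t 21.45 pos [ 462.9 -162.2  291.3] psi 179.7 tilt [ 0.0009 -0.0004] F [ 0.7 -0.1 -0.6] w 46.2 g 0.0 q6 -2.0
units now-frame [-0.74 -4.42 -0.17] | target-frame [-4.35  1.11 -0.17] rz 13.78
knob 53 [ 500.8 -385.6   97. ]
knob 104 [ 496.8 -386.1   96.2]
```

View pics/s9.png

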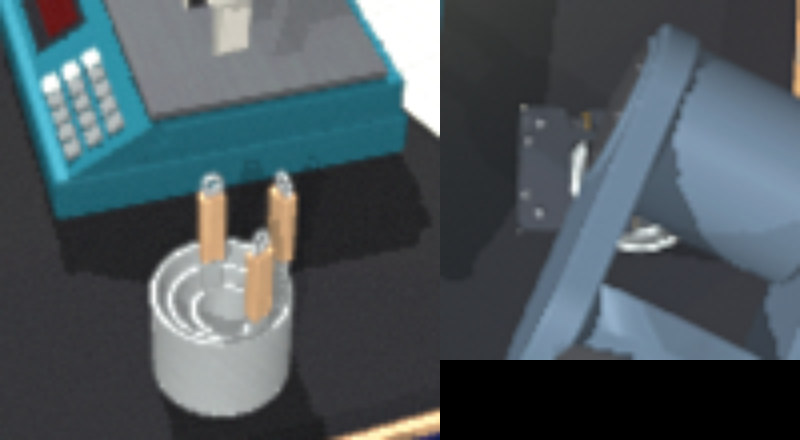

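All three cups are nested (crop px (225,290)) with their handles apart. Next is the weight.

Emit:
step_arm --moves '[[[-0.15,-0.1,-0.1,0,0,0.96,0.15],[-0.3,-0.2,-0.1,0,0,0.96,0.15],[-0.3,-0.2,0,0,0,0.96,0.15],[-0.3,-0.2,0,0,0,0.96,0.15],[-0.3,-0.2,0,0,0,0.96,0.15]]]'

```text
clock: 22.05
eef_pos: [515.8, -222.6, 298.5]
ee_rot: [-0.001, 0.288, 0.958, 0.0]
force: [-0.5, -0.6, 0.3]
width: 53.5
grip_force: 0.0
```

Emit:
step_arm --moves '[[[-0.3,-0.2,0,0,0,0.96,0.15],[-0.3,-0.2,0,0,0,0.96,0.15],[-0.3,-0.2,0,0,0,0.96,0.15],[-0.3,-0.2,0,0,0,0.96,0.15],[-0.3,-0.2,0,0,0,0.96,0.15]]]'

```text
clock: 22.55
eef_pos: [530.6, -310.4, 298.3]
ee_rot: [-0.001, 0.549, 0.836, 0.0]
force: [0.5, 1.0, 0.4]
width: 53.5
grip_force: 0.0
```

Emit:
step_arm --moves '[[[-0.3,-0.2,0,0,0,0.96,0.15],[-0.3,-0.2,0,0,0,0.96,0.15],[-0.3,-0.2,0,0,0,0.96,0.15],[-0.2,-0.1,0,0,0,0.96,0.15],[0,0,0,0,0,0.1,0.15]]]'

```text
clock: 23.05
eef_pos: [510.3, -372.6, 298.4]
ee_rot: [-0.001, 0.729, 0.685, -0.0]
force: [0.2, -0.1, 0.6]
width: 53.6
grip_force: 0.0
```

```bash
python3 plan.py 499.5 -384.3 130 87; python3 - <<'E'
from h import *
q,d=manip.camera("top"); T=cloud("top",d); p,d2=manip.camera("side"); S=cloud("side",d2)
print("large",fitcup(S[S[:,2]<77],"large",(463,-186,.26),0,75))
for W in(T,S):
  for x,y,R,z0,z1 in((499.5,-384.3,19,55,76),(499.5,-384.3,14,88,95),(428,-381,14.5,52,68),(570,-387,11.5,52,62)):
    b=W[(W[:,2]>z0)&(W[:,2]<z1)&(np.hypot(W[:,0]-x,W[:,1]-y)<30)]
    if len(b)>8:
        r=least_squares(lambda c:np.hypot(b[:,0]-c[0],b[:,1]-c[1])-R,[x,y],loss="soft_l1"); print(R,len(b),r.x.round(1),round(r.cost/len(b),2))
E
```

```text
t 23.05 pos [ 510.3 -372.6  298.4] psi 86.4 tilt [-0.0012 -0.0002] F [ 0.2 -0.1  0.6] w 53.6 g 0.0 q6 -0.64
units now-frame [-0.25 -0.2   3.37] | target-frame [-0.24 -0.2   3.37] rz -0.08
large (array([ 463.7, -188.1,   14.9]), np.float64(7.47), 1090, 0)
19 35 [ 501.  -384.3] 0.68
14 17 [ 499.9 -384.2] 1.73
14.5 28 [ 427.6 -381.8] 1.48
11.5 18 [ 573.8 -389.2] 0.68
19 80 [ 498.7 -382.9] 0.35
14 23 [ 497.8 -382.3] 0.72
14.5 78 [ 427.1 -377.9] 1.51
11.5 38 [ 571.6 -384.7] 1.34
```

Emit:
step_arm --moves '[[[-0.24,-0.2,0.2,0,0,-0.06,0.15],[0,0,0.5,0,0,0,0.15],[0,0,0.7,0,0,0,0.15],[0,0,0.7,0,0,0,0.15],[0,0,0.7,0,0,0,0.15]]]'

```text
clock: 23.65
eef_pos: [500.7, -382.2, 158.6]
ee_rot: [-0.0, 0.724, 0.69, 0.0]
force: [1.0, -0.2, -0.8]
width: 53.7
grip_force: 0.0
```

Emit:
step_arm --moves '[[[0,0,0.3,0,0,0,0.15],[0,0,0.1,0,0,0,0.15],[0,0,0,0,0,0,0.15],[0,0,0,0,0,0,0.15],[0,0,0,0,0,0,0.15]]]'

```text
clock: 24.15
eef_pos: [501.1, -383.7, 141.7]
ee_rot: [0.001, 0.725, 0.689, 0.0]
force: [0.3, 0.4, 0.1]
width: 53.7
grip_force: 0.0
```

```bash
python3 plan.py 499.7 -383.7 54 87
```

```text
t 24.15 pos [ 501.1 -383.7  141.7] psi 87.1 tilt [0.0012 0.0001] F [0.3 0.4 0.1] w 53.7 g 0.0 q6 -0.68
units now-frame [-0.   -0.03  1.75] | target-frame [-0.   -0.03  1.75] rz 0.01
```

Emit:
step_arm --moves '[[[0,-0.03,0.2,0,0,0,0.15],[0,0,0.4,0,0,0,0.15],[0,0,0.4,0,0,0,0.15],[0,0,0.4,0,0,0,0.15],[0,0,0.2,0,0,0,0.15]]]'

```text
clock: 24.65
eef_pos: [498.3, -382.6, 58.3]
ee_rot: [-0.001, 0.725, 0.689, -0.0]
force: [0.6, -0.5, 0.3]
width: 53.3
grip_force: 0.0
```

Emit:
step_arm --moves '[[[0,0,0.1,0,0,0,0.15],[0,0,0,0,0,0,0.15],[0,0,0,0,0,0,0],[0,0,0,0,0,0,-0.05],[0,0,0,0,0,0,-0.1]]]'

```text
clock: 25.15
eef_pos: [499.2, -383.4, 55.8]
ee_rot: [0.001, 0.725, 0.689, 0.0]
force: [0.7, 0.2, -0.8]
width: 42.5
grip_force: 0.0
```

Close gently, then firmly, and lift.

Emit:
step_arm --moves '[[[0,0,0,0,0,0,-0.15],[0,0,0,0,0,0,-0.2],[0,0,0,0,0,0,-0.3],[0,0,0,0,0,0,-0.5],[0,0,0,0,0,0,-1]]]' --force 50

```text
clock: 25.65
eef_pos: [498.3, -383.2, 55.5]
ee_rot: [-0.001, 0.725, 0.689, -0.0]
force: [-5.4, 1.0, 4.8]
width: 37.0
grip_force: 50.0
```

```bash
python3 plan.py 582 102 230 87
```

```text
t 25.65 pos [ 498.3 -383.2   55.5] psi 87.1 tilt [-0.0006 -0.0004] F [-5.4  1.   4.8] w 37.0 g 50.0 q6 -0.68
units now-frame [ 9.78  1.17 -3.49] | target-frame [ 9.78  1.16 -3.49] rz 0.01
```

Emit:
step_arm --moves '[[[0,0,-0.1,0,0,0,-1],[0,0,-0.3,0,0,0,-1],[0,0,-0.5,0,0,0,-1],[0,0,-0.6,0,0,0,-1],[0,0,-0.6,0,0,0,-1]]]'

```text
clock: 26.15
eef_pos: [498.9, -382.9, 161.9]
ee_rot: [-0.0, 0.725, 0.689, 0.0]
force: [1.4, -0.5, -4.6]
width: 37.0
grip_force: 50.0
```

Emit:
step_arm --moves '[[[0,0,-0.6,0,0,0,-1],[0,0,-0.6,0,0,0,-1],[0,0,-0.5,0,0,0,-1],[0,0,-0.2,0,0,0,-1],[0,0,0,0,0,0,-1]]]'

```text
clock: 26.65
eef_pos: [499.3, -383.3, 256.6]
ee_rot: [0.001, 0.725, 0.689, 0.0]
force: [-0.0, 0.3, -5.4]
width: 36.9
grip_force: 50.0
```

```bash
python3 plan.py 582 102 250 87; python3 - <<'E'
from h import *
import cv2
p,d=manip.camera("side"); s=manip.sense(); e=s["eef_pos"]
S=cloud("side",d); z=S[:,2]; 
for lo,hi in((-22,-14),(-12,-4)):
    b=S[(z>e[2]+lo)&(z<e[2]+hi)&(np.hypot(S[:,0]-e[0],S[:,1]-e[1])<28)]
    r=least_squares(lambda c:np.hypot(b[:,0]-c[0],b[:,1]-c[1])-19,e[:2],loss="soft_l1");print(lo,len(b),r.x.round(1),(r.x-e[:2]).round(1))
b=S[(np.hypot(S[:,0]-e[0],S[:,1]-e[1])<20)&(z>e[2]-60)&(z<e[2])];print(np.percentile(b[:,2],[1,5]),e)
cv2.imwrite("pics/s10.png",cv2.resize(p[200:350,270:420],None,fx=4,fy=4))
E
```

```text
t 26.65 pos [ 499.3 -383.3  256.6] psi 87.1 tilt [0.0012 0.0001] F [-0.   0.3 -5.4] w 36.9 g 50.0 q6 -0.68
units now-frame [9.78 1.15 0.13] | target-frame [9.78 1.14 0.13] rz 0.01
-22 39 [ 500.4 -383.2] [ 1.5 -0.2]
-12 38 [ 500.1 -383.2] [ 1.3 -0.3]
[230.34051037 232.50859779] [ 498.86176807 -382.96767067  254.89166633]
```

View pics/s10.png

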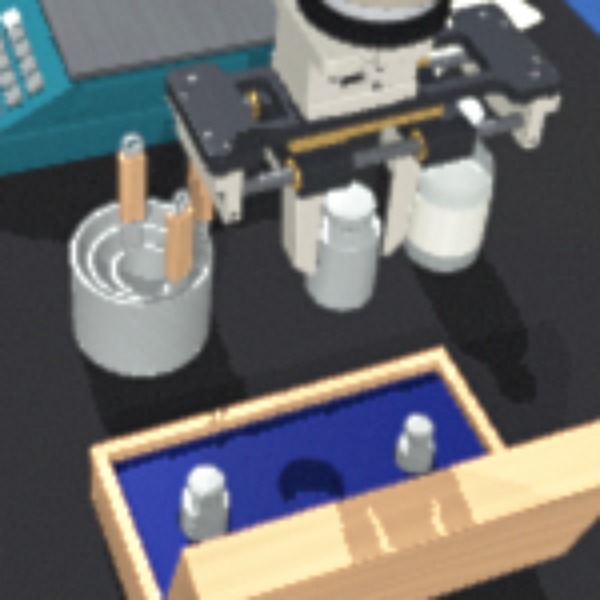

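The 500 g weight hangs upright in the fingers (crop px (343,250)), and the other weights, bottle and cups are undisturbed.

Emit:
step_arm --moves '[[[0.2,0.02,0,0,0,0,-1],[0.4,0.05,0,0,0,0,-1],[0.6,0.07,0,0,0,0,-1],[0.65,0.08,0,0,0,0,-1],[0.65,0.08,0,0,0,0,-1]]]'

```text
clock: 27.2
eef_pos: [520.2, -256.2, 254.3]
ee_rot: [-0.001, 0.725, 0.689, -0.0]
force: [0.5, -1.0, -5.1]
width: 37.0
grip_force: 50.0
```

Emit:
step_arm --moves '[[[0.65,0.08,0,0,0,0,-1],[0.65,0.08,0,0,0,0,-1],[0.65,0.08,0,0,0,0,-1],[0.65,0.08,0,0,0,0,-1],[0.65,0.08,0,0,0,0,-1]]]'

```text
clock: 27.7
eef_pos: [548.1, -94.9, 254.4]
ee_rot: [-0.001, 0.725, 0.689, -0.0]
force: [-0.5, -0.8, -5.5]
width: 37.1
grip_force: 50.0
```

Emit:
step_arm --moves '[[[0.65,0.08,0,0,0,0,-1],[0.65,0.08,0,0,0,0,-1],[0.65,0.08,0,0,0,0,-1],[0.6,0.08,0,0,0,0,-1],[0.5,0.06,0,0,0,0,-1]]]'

```text
clock: 28.2
eef_pos: [574.5, 56.5, 254.3]
ee_rot: [-0.001, 0.725, 0.689, -0.0]
force: [0.5, -0.4, -5.1]
width: 36.5
grip_force: 50.0
```

```bash
python3 plan.py 582 102 125.5 87
```

```text
t 28.2 pos [574.5  56.5 254.3] psi 87.1 tilt [-0.0007 -0.0004] F [ 0.5 -0.4 -5.1] w 36.5 g 50.0 q6 0.07
units now-frame [0.92 0.1  2.58] | target-frame [0.92 0.1  2.58] rz 0.02
```

Emit:
step_arm --moves '[[[0.4,0.05,0,0,0,0,-1],[0.25,0.03,0.2,0,0,0,-1],[0.1,0,0.5,0,0,0,-1],[0,0,0.6,0,0,0,-1],[0,0,0.5,0,0,0,-1]]]'

```text
clock: 28.7
eef_pos: [580.0, 91.4, 162.5]
ee_rot: [-0.001, 0.725, 0.689, -0.001]
force: [0.2, -0.5, -4.9]
width: 36.8
grip_force: 50.0
```

Emit:
step_arm --moves '[[[0,0,0.2,0,0,0,-1],[0,0,0.1,0,0,0,-1],[0,0,0,0,0,0,-1],[0,0,0,0,0,0,-1],[0,0,0,0,0,0,-1]]]'

```text
clock: 29.2
eef_pos: [581.9, 90.8, 151.2]
ee_rot: [0.001, 0.725, 0.689, 0.001]
force: [-0.0, -0.8, -5.6]
width: 36.8
grip_force: 50.0
```

```bash
python3 plan.py 581 102 125.5 87
```

```text
t 29.2 pos [581.9  90.8 151.2] psi 87.1 tilt [0.0005 0.0007] F [-0.  -0.8 -5.6] w 36.8 g 50.0 q6 0.13
units now-frame [ 0.22 -0.03  0.51] | target-frame [ 0.22 -0.03  0.51] rz 0.01
```

Emit:
step_arm --moves '[[[0.1,0,0.1,0,0,0,-1],[0.1,0,0.15,0,0,0,-1],[0.02,0,0.1,0,0,0,-1],[0,0,0,0,0,0,-1],[0,0,0,0,0,0,-1]]]'

```text
clock: 29.7
eef_pos: [581.9, 101.7, 132.4]
ee_rot: [-0.0, 0.725, 0.689, -0.0]
force: [-0.5, -0.6, -4.8]
width: 37.1
grip_force: 50.0
```

Emit:
step_arm --moves '[[[0,0,0.04,0,0,0,-1],[0,0,0.02,0,0,0,-1],[0,0,0,0,0,0,-1],[0,0,0,0,0,0,-1],[0,0,0,0,0,0,-1]]]'

```text
clock: 30.2
eef_pos: [582.1, 101.7, 129.7]
ee_rot: [0.0, 0.725, 0.689, 0.0]
force: [0.5, -0.3, -4.5]
width: 37.0
grip_force: 50.0
```

Emit:
step_arm --moves '[[[0,0,0.04,0,0,0,-1],[0,0,0.03,0,0,0,-1],[0,0,0,0,0,0,-1],[0,0,0,0,0,0,-1],[0,0,0,0,0,0,-1]]]'

```text
clock: 30.7
eef_pos: [582.1, 101.7, 126.2]
ee_rot: [0.0, 0.725, 0.689, 0.0]
force: [-0.2, 0.6, -4.8]
width: 37.1
grip_force: 50.0
```

Emit:
step_arm --moves '[[[0,0,0.02,0,0,0,-1],[0,0,0.01,0,0,0,-1],[0,0,0,0,0,0,-1],[0,0,0,0,0,0,-1],[0,0,0,0,0,0,-1]]]'

```text
clock: 31.2
eef_pos: [582.2, 101.7, 125.4]
ee_rot: [0.0, 0.725, 0.689, 0.0]
force: [-4.0, -0.5, 6.5]
width: 36.8
grip_force: 50.0
```

Contact with the pan. Release and retreat.

Emit:
step_arm --moves '[[[0,0,0,0,0,0,-0.2],[0,0,0,0,0,0,-0.1],[0,0,0,0,0,0,0],[0,0,0,0,0,0,0.1],[0,0,0,0,0,0,0.2]]]'

```text
clock: 31.7
eef_pos: [582.1, 101.7, 124.6]
ee_rot: [0.0, 0.725, 0.689, 0.0]
force: [0.5, 0.0, 0.1]
width: 54.2
grip_force: 0.0
```

Emit:
step_arm --moves '[[[0,0,0,0,0,0,0.2],[0,0,-0.1,0,0,0,0.2],[0,0,-0.3,0,0,0,0.2],[0,0,-0.5,0,0,0,0.2],[0,0,-0.6,0,0,0,0.2]]]'

```text
clock: 32.2
eef_pos: [581.8, 101.7, 201.1]
ee_rot: [-0.0, 0.725, 0.689, -0.0]
force: [0.6, -0.4, 0.5]
width: 55.8
grip_force: 0.0
```

Emit:
step_arm --moves '[[[0,0,-0.6,0,0,0,0.2],[0,0,-0.6,0,0,0,0.2],[0,0,-0.4,0,0,0,0.2],[0,0,-0.2,0,0,0,0.2],[0,0,0,0,0,0,0.2]]]'

```text
clock: 32.7
eef_pos: [582.4, 101.7, 291.4]
ee_rot: [0.001, 0.725, 0.689, 0.001]
force: [-0.5, -0.2, -0.6]
width: 56.3
grip_force: 0.0
```

```bash
python3 plan.py 582 102 300 87; python3 - <<'E'
from h import *
import cv2
p,d=manip.camera("side"); q,dt=manip.camera("top")
for S in (cloud("side",d),cloud("top",dt)):
    z=S[:,2]; b=S[(z>108)&(z<146)&(np.hypot(S[:,0]-582,S[:,1]-102)<30)]
    r=least_squares(lambda c:np.hypot(b[:,0]-c[0],b[:,1]-c[1])-19,[582,102],loss="soft_l1");print(len(b),r.x.round(1),round(r.cost/len(b),2))
cv2.imwrite("pics/s11.png",cv2.resize(p[120:320,230:430],None,fx=3,fy=3))
E
```

```text
t 32.7 pos [582.4 101.7 291.4] psi 87.1 tilt [0.0008 0.001 ] F [-0.5 -0.2 -0.6] w 56.3 g 0.0 q6 0.15
units now-frame [ 0.   -0.01 -0.17] | target-frame [ 0.   -0.01 -0.17] rz 0.01
103 [583.2 101.7] 0.96
2 [587.5 101.3] 0.0
```

View pics/s11.png

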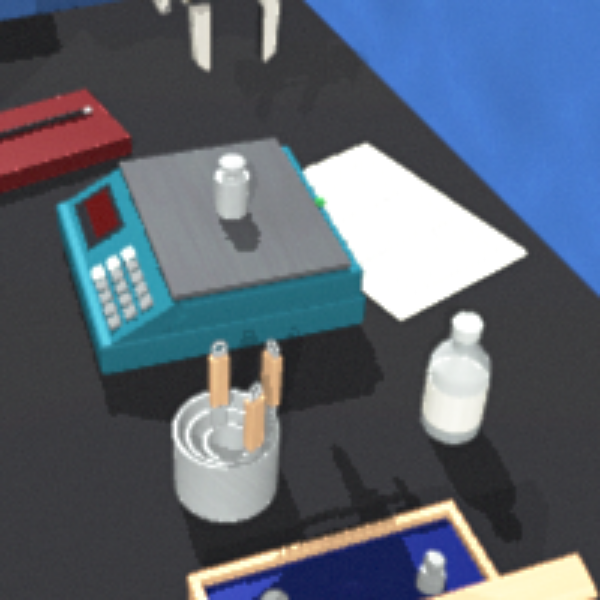

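The weight stands upright with its base at crop px (232,208), and the pan centre by the diagonals is (234,212). The cups are nested and the gripper is clear, so I hand in.

```bash
python3 -c "
from rig import manip
print(manip.job_done())"
```

```text
the job is handed in; nothing more can be done
None
```

The job is handed in at about 33 s of the 72 s: the small and medium cups are nested in the large one on the bench, and the 500 g weight stands upright within a few millimetres of the pan's centre; the judging call gave no verdict.

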